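# Take the tipped capacitor off the parts carousel

## Robot

A 6-joint arm with a two-finger parallel gripper is mounted at the origin on the work surface. World frame = base frame: x ahead of the robot, y to its left, z up, the work surface at z = 0. Lengths are in mm, angles in rad, forces in N, time in s.
With the tool pointing down it reaches from about 375 to 900 mm from the base axis. Payload 3.1 kg.
Tool frame: the origin (TCP) lies midway between the tips of the shut fingers; the grasp point (between the pads) lies behind it (ctrl.grasp_offset is the z of the grasp point in the tool frame, in mm); z points along the fingers, y is the line along which they close (so a half turn about z gives the same grasp; the last joint's range is limited). The gripper opens to 87 mm and grips with 3 to 60 N. Pads are 19 mm wide; open, the fingers measure 117 mm over their backs; the gripper's body (75 mm by 190 mm) begins 51 mm behind the grasp point.
Start: joints at [-1.381, 0.527, 1.433, -0, 1.181, -0.178], TCP at [224.748, -583.168, 222.548] pointing down, gripper open.
Joint ranges: [-3.08, 3.08], [-0.75, 2.2], [0.22, 2.44], [-1.43, 4.57], [0, 2.65], [-2.85, 2.85]. Speed limits (rad/s): [2.79, 2.79, 3.14, 3.14, 3.14, 3.14].

## Interface

Orientations are given as a 3x3 rotation matrix whose columns are the frame's x, y, z axes.
In Python, from workcell import ctrl, imaging gives the robot as it stands.
- The arm moves only by the tool drive_tool, never from a script. Its argument "commands" is a list that holds one entry, the list of rows, each a list of 5 numbers: the finger opening in m, from 0 to 0.087, then the shift along the tool's x, y, z in m, then the turn about the tool's z in rad. In form: [[[claw, x, y, z, roll], ...]]. A call has 1 to 5 rows; each row shifts and turns the commanded pose from where the row before left it, along the tool's axes as they then stand; what a row does not reach is not made up. A row lasts 1/10 s, in which the tool goes at most 50 mm and 8.59 degrees, less where a joint would pass 70% of its speed; a pose out of reach is approached as far as the arm can. A call is refused whole if a number of a shift passes 0.05 or a number of a turn 0.15, either way. A call with a gripper value outside its range is refused whole. The fingers move at their own pace and stop on an object; "newtons" is the grip in N (left out, the last holds). Time passes only in rows, so rows that do not move let the fingers close. It gives the time, the measured TCP pose, the force, the opening and the grip force at its end, in the units of the state.
- ctrl.sense(): the state, without advancing time (a new reading comes with each control period).
- imaging.read_camera(name): name is "side" or "top" or "wrist"; returns the picture (480x640x3 uint8, blue, green, red); there is no depth.
- imaging.calibration(name): a dict with "mtx" (3x3 intrinsics, pixels), "origin" and "rotation" of the camera in the world; the wrist camera has in their place "tool_from_camera" (4x4, takes a point from camera to tool coordinates, whose origin is the TCP and whose axes are the flange's). Camera axes: x right, y up, looking along -z (the intrinsics and any distortion apply to the point x, -y, -z); pixel columns grow to the right and rows downward; lengths in mm; the calibration is good to about 2 mm. A picture is of the moment at which its call begins: read the wrist's pose just before it. calibration takes no time and is no camera call.
- ctrl.sign_off(): hands the job in; it is judged then, once.
The state is a dict: "time_s": time; "joint_pos": joint angles; "dq": joint speeds; "joint_torque": joint torques, N m; "eef_pos": TCP position; "tcp_rot": TCP orientation; "ft_force": force on the tool from outside, world axes, zero at the start; "ft_torque": the same for the moment, N m; "finger_gap": opening from 0.0 (shut) to 1.0 (fully open); "finger_force": force on a finger pad.
Only numpy, scipy, OpenCV 4.12 (cv2) and the standard library are available. Lean on these libraries where they do the work, as an engineer would, in place of code of your own. Each camera call takes 0.05 s, during which the arm holds its last target. There are 200 camera calls.

## Task

One capacitor has tipped over on the lower deck of the two-tier parts carousel, which may be turned. Lift it off and stand it upright on its square foot in the rework tray, flat on the tray's floor beside the rejected coil, and let go. Leave the other capacitors standing on the carousel, the coil in the tray and everything else on the bench where it is.

Things in the scene. Friction and masses are not known exactly. Their poses are not given: they have to be found in the camera images.
- tipped_cap: the capacitor to move, lying on the carousel's lower deck, partly beneath the upper tier's rim, foot inward, metal top outward (its z is level and points away from the carousel's axis; its origin is about 88 mm from the axis). 30 mm square foot 5 mm thick, black round can 30 mm across with a bare metal top, 45 mm tall overall, 45 g; origin at the centre of the foot's underside, z from foot to top
- carousel: grey two-tier round carousel; spins freely without stops about its upright axis and swings away when pushed. Origin on the axis 18 mm above the bench, z up, x along the bar handle. Lower deck: radius 155 mm, top 30 mm above the bench, no rim
- upper_tier (a point): centre of the top of the carousel's upper tier, a 6 mm thick disc of radius 90 mm, its top 136 mm above the bench. It leaves no room for a gripper straight above the tipped capacitor. Two fixed copper coils, 12 mm high, lie on it 68 mm from the axis, in line with the handle
- handle (a point): centre of the black bar handle on the carousel's axis, above the upper tier: 75 mm long (along the carousel's x), 14 mm thick, 26 mm high, on a 20 mm neck; this point is 40 mm above the upper tier
- tray: square bare-metal rework tray, fixed, 170 x 170 mm outside, walls 4 mm thick and 14 mm high, floor 4 mm above the bench; origin at the centre of its underside, x and y along its sides
- reject_coil: copper ring coil already in the tray, 34 mm across, 16 mm high, loose, standing in the tray's +x half; origin at the centre of its underside
- cap_a: a capacitor standing loose on the carousel's lower deck, about 118 mm from the axis; to be left standing: 30 mm square foot 5 mm thick, black round can 30 mm across with a bare metal top, 45 mm tall overall, 45 g; origin at the centre of the foot's underside, z from foot to top
- cap_b: a capacitor standing loose on the carousel's lower deck, about 118 mm from the axis; to be left standing: 30 mm square foot 5 mm thick, black round can 30 mm across with a bare metal top, 45 mm tall overall, 45 g; origin at the centre of the foot's underside, z from foot to top
- cap_c: a capacitor standing loose on the carousel's lower deck, about 118 mm from the axis; to be left standing: 30 mm square foot 5 mm thick, black round can 30 mm across with a bare metal top, 45 mm tall overall, 45 g; origin at the centre of the foot's underside, z from foot to top
- solder_spool: metal solder spool standing on the bench, 54 mm across, 46 mm high; leave alone; origin under its centre
- flux_bottle: white flux bottle, 40 mm across, 100 mm high; leave alone; origin under its centre
- driver: screwdriver lying on the bench; leave alone; origin near its middle, x along it
- big_cap: plain black round can, 35 mm across, 60 mm high, standing at the far side of the bench; leave alone; origin under its centre
There are look-alikes about, which are no part of the job. Leave any green look-alike of the tipped_cap alone.

How it is judged:
By the outcome, as a careful person would: the job done as asked, in the order asked, and still so for the second after the job is handed in, with the robot touching nothing.
It also fails if it takes over 72 s, if anything falls off the work surface, if the arm or the gripper's body presses on something with over 40 N, if the wrist force passes 120 N, or if a joint passes its speed limit or range.

## Working session

There is one attempt and no reset: what is moved stays moved. The work goes in short steps, Python scripts to look and compute and a tool call to move; the robot and the scene stay as the last step left them, time stands still between calls to the robot, and variables do not carry over. Pictures are saved under pics/ and viewed, at most 10 in all, crops included, and the job is handed in when it is done.

Besides the shell and the picture viewer there is one more tool, called after "Call:" as name([rows], argument=value, ...), one row to a line, values as JSON. drive_tool: Moves the arm, as the interface text tells. Its arguments: {"type":"object","properties":{"commands":{"type":"array"},"newtons":{"type":"number"}},"required":["commands"]}

```bash
mkdir -p pics; ls; python3 - <<'E'
from workcell import ctrl, imaging
import cv2, numpy as np
print(ctrl.grasp_offset, ctrl.sense())
for n in ("top","side","wrist"):
    im=imaging.read_camera(n); cv2.imwrite(f"pics/{n}0.png",im); print(n,imaging.calibration(n))
E
```

```text
pics
-18.700000000000003 {'time_s': 0.0, 'joint_pos': array([-1.38151139e+00,  5.28478013e-01,  1.43390670e+00, -7.98698706e-06,
        1.18140122e+00, -1.78505342e-01]), 'dq': array([ 0.00119404,  0.00027981, -0.00100997,  0.00071341,  0.00093829,
        0.00204447]), 'joint_torque': array([-3.25058609e-04, -4.40040457e+01, -1.76592833e+01,  6.32218458e-02,
        5.83173323e-02, -1.79068857e-04]), 'eef_pos': array([ 224.60247429, -582.45674994,  221.56296723]), 'tcp_rot': array([[ 9.33123124e-01,  3.59556753e-01, -4.19936778e-04],
       [ 3.59556796e-01, -9.33120719e-01,  2.15271275e-03],
       [ 3.82170698e-04, -2.15973717e-03, -9.99997595e-01]]), 'ft_force': array([ 0.03095023, -0.04626397,  0.02477732]), 'ft_torque': array([ 0.05389542, -0.03444808, -0.00735245]), 'finger_force': 0.0, 'finger_gap': 1.0006684553008511}
top {'mtx': array([[473.29759204,   0.        , 319.23529995],
       [  0.        , 473.29759204, 227.30018511],
       [  0.        ,   0.        ,   1.        ]]), 'origin': array([ 349.5973654 ,   26.36817224, 1192.08614041]), 'rotation': array([[-0.031088
[... 346 characters left out ...]
46281987]), 'rotation': array([[-0.69618948,  0.49517686, -0.51973077],
       [-0.71755281, -0.50113724,  0.4837142 ],
       [-0.02093237,  0.70969102,  0.70420203]])}
wrist {'mtx': array([[428.52114862,   0.        , 319.55103417],
       [  0.        , 428.52114862, 236.48834622],
       [  0.        ,   0.        ,   1.        ]]), 'tool_from_camera': array([[ 2.38273721e-04,  9.64692680e-01,  2.63378011e-01,
         7.13644589e+01],
       [ 9.99999963e-01, -1.94785299e-04, -1.91229936e-04,
         1.28861008e+00],
       [-1.33175955e-04,  2.63378046e-01, -9.64692690e-01,
        -1.61086788e+02],
       [ 0.00000000e+00,  0.00000000e+00,  0.00000000e+00,
         1.00000000e+00]])}
```

View pics/top0.png

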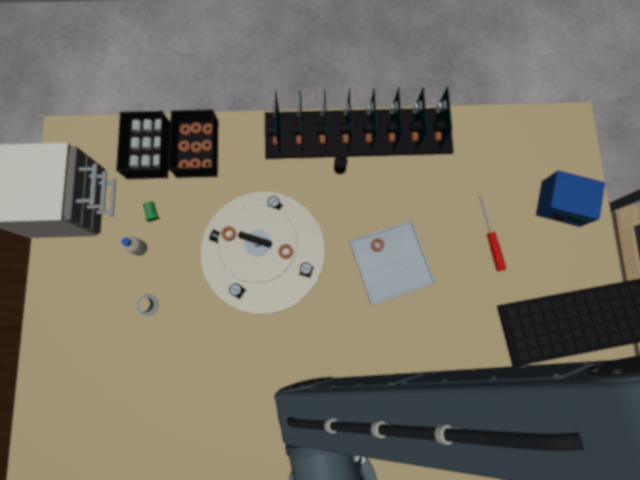

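View pics/side0.png

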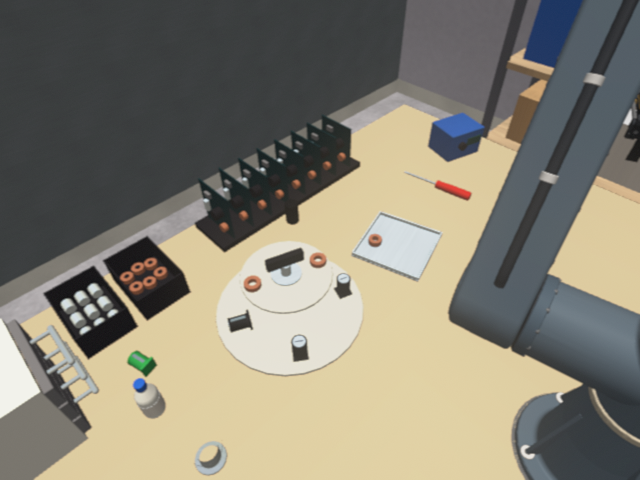

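Top view: the carousel is centred near (260,250) and the handle is at (255,240). Possible targets by pixel:
- The black lying cap at (215,236), with its metal end on the deck. This matches the description.
- Standing caps at (274,202), (306,269) and (237,290).
- The green look-alike at (151,211), off the carousel.
- big_cap at (341,164).

I choose (215,236), which is at (240,321) in the side view. The tray is near (391,262) and its coil is at (377,244).

```bash
cat > h.py <<'E'
from workcell import ctrl, imaging
import cv2, numpy as np
def cam(n):
    c=imaging.calibration(n)
    if n=="wrist":
        s=ctrl.sense(); T=c["tool_from_camera"]
        return c["mtx"], s["eef_pos"]+s["tcp_rot"]@T[:3,3], s["tcp_rot"]@T[:3,:3]
    return c["mtx"],np.array(c["origin"]),np.array(c["rotation"])
def cast(C,uv,z):
    K,o,R=C; uv=np.atleast_2d(np.float64(uv))
    d=np.c_[(uv[:,0]-K[0,2])/K[0,0],-(uv[:,1]-K[1,2])/K[1,1],-np.ones(len(uv))]@R.T
    return o+d*((z-o[2])/d[:,2])[:,None]
def proj(C,P):
    K,o,R=C; p=(np.atleast_2d(P)-o)@R
    return np.c_[K[0,2]+K[0,0]*p[:,0]/-p[:,2], K[1,2]-K[1,1]*p[:,1]/-p[:,2]]
def circ(P):
    A=np.c_[2*P[:,:2],np.ones(len(P))]; s=np.linalg.lstsq(A,(P[:,:2]**2).sum(1),rcond=None)[0]
    return s[:2],np.sqrt(s[2]+s[0]**2+s[1]**2)
E
python3 - <<'E'
from h import *
im=cv2.imread("pics/top0.png"); C=cam("top"); hsv=cv2.cvtColor(im,cv2.COLOR_BGR2HSV)
# deck: low saturation bright
m=((hsv[...,1]<60)&(hsv[...,2]>140)).astype(np.uint8)*255
m[:, :190]=0; m[:,340:]=0; m[:180]=0; m[330:]=0
cs,_=cv2.findContours(m,cv2.RETR_EXTERNAL,cv2.CHAIN_APPROX_NONE)
c=max(cs,key=cv2.contourArea)[:,0]; c=cv2.convexHull(c)[:,0]
P=cast(C,c,30); o,r=circ(P); print("deck",o,r)
d=((hsv[...,2]<60)).astype(np.uint8)
d[:, :195]=0; d[:,335:]=0; d[:185]=0; d[320:]=0
n,l,st,ce=cv2.connectedComponentsWithStats(d)
for i in range(1,n):
    if st[i,4]>8:
        z=176 if st[i,4]>150 else 45
        ys,xs=np.where(l==i); w=cast(C,np.c_[xs,ys],z); q=w.mean(0)[:2]; e=np.linalg.svd(w[:,:2]-q)[2][0]
        print(ce[i],st[i],q,"r",np.hypot(*(q-o)),"ang",np.degrees(np.arctan2(*(q-o)[::-1])),"ax",np.degrees(np.arctan2(e[1],e[0])))
# tray
t=((hsv[...,1]<70)&(hsv[...,2]>110)).astype(np.uint8)*255; t[:,:345]=0; t[:,440:]=0; t[:215]=0; t[310:]=0
c=max(cv2.findContours(t,0,1)[0],key=cv2.contourArea); b=cv2.boxPoints(cv2.minAreaRect(c)); print("tray",cast(C,b,14)[:,:2],cast(C,b,14).mean(0))
k=((hsv[...,0]<14)&(hsv[...,1]>90)).astype(np.uint8)
k[:,:345]=0;k[:,440:]=0;k[:215]=0;k[310:]=0
ys,xs=np.where(k); print("coil",cast(C,[[xs.mean(),ys.mean()]],16),len(xs))
# near crop of both
a=cv2.resize(im[190:310,190:345],None,fx=5,fy=5,interpolation=cv2.INTER_CUBIC); cv2.imwrite("pics/c1.png",a)
E
```

```text
deck [553.12484335 154.33520819] 156.571408907937
[278.30769231 206.07692308] [276 204   5   5  13] [662.22847574 112.04785238] r 117.01206373912856 ang -21.1857774943589 ax 132.3099906351227
[215.  231.9] [213 231   5   3  10] [600.70782273 269.34311693] r 124.46268114933616 ang 67.5233305304587 ax 68.51491001688429
[255.03614458 239.26506024] [239 233  32  14 166] [552.97253403 154.01386515] r 0.3556114101673021 ang -115.35989346862024 ax 70.2735286643732
[213.04347826 238.13043478] [210 236   7   5  23] [585.12522298 273.89898528] r 123.77205294062989 ang 75.01638227933266 ax 64.66967621466772
[240.63636364 292.45454545] [237 288   7   9  22] [449.75922856 205.26660025] r 115.23218742936349 ang 153.76912565528943 ax 146.57922102873655
tray [[ 404.2032993   -46.08884684]
 [ 641.95546691  -56.30190124]
 [ 634.82555188 -297.79186451]
 [ 397.08324237 -277.26450975]] [ 519.51689011 -169.36178059   14.        ]
coil [[ 562.44392359 -134.39424847   16.        ]] 66
```

View pics/c1.png

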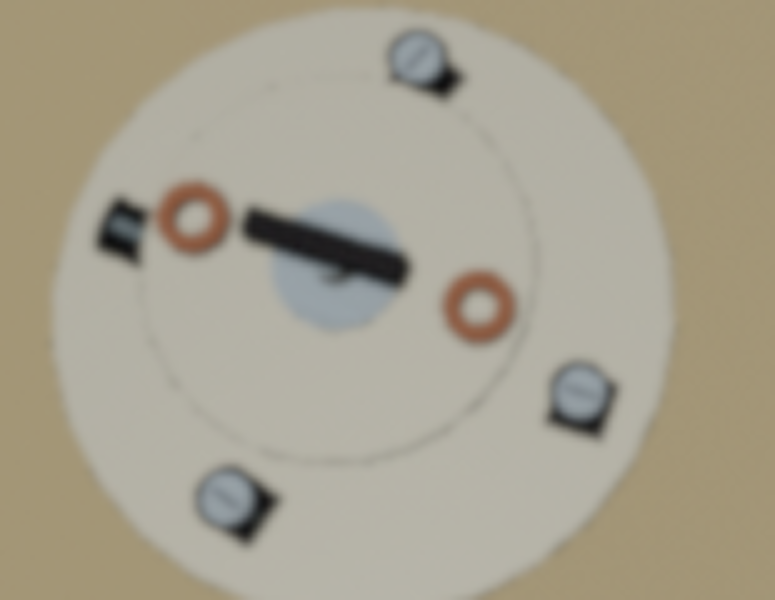

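The crop confirms it: a black can lying near (122,230) in the crop, metal end outward, partly under the tier and in line with the handle. The others stand upright and show round metal tops. Moving over it now.

Call:
drive_tool([
  [[0.087,0.034,-0.034,-0.008,0],[0.087,0.034,-0.034,-0.008,0],[0.087,0.034,-0.034,-0.004,0],[0.087,0.035,-0.035,0,0],[0.087,0.035,-0.035,0,0]],
])

```text
time_s: 0.65
eef_pos: [323.8, -359.0, 242.6]
tcp_rot: [[0.933, 0.359, 0.0], [0.359, -0.933, 0.0], [0.0, 0.0, -1.0]]
ft_force: [1.2, -0.7, -0.6]
finger_gap: 0.997
finger_force: 0.0
```

Call:
drive_tool([
  [[0.087,0.035,-0.035,0,0],[0.087,0.035,-0.035,0,0],[0.087,0.035,-0.035,0,0],[0.087,0.035,-0.035,0,0],[0.087,0.035,-0.035,0,0]],
])

```text
time_s: 1.15
eef_pos: [424.1, -132.7, 242.6]
tcp_rot: [[0.933, 0.359, 0.0], [0.359, -0.933, -0.0], [0.0, 0.0, -1.0]]
ft_force: [0.7, 0.1, 1.0]
finger_gap: 1.004
finger_force: 0.0
```

Call:
drive_tool([
  [[0.087,0.035,-0.035,0,0],[0.087,0.035,-0.035,0,0],[0.087,0.035,-0.035,0,0],[0.087,0.035,-0.035,0,0],[0.087,0.035,-0.035,0,0]],
])

```text
time_s: 1.65
eef_pos: [524.5, 93.7, 242.5]
tcp_rot: [[0.933, 0.36, -0.0], [0.36, -0.933, -0.0], [-0.0, 0.0, -1.0]]
ft_force: [2.2, -1.0, -0.4]
finger_gap: 0.999
finger_force: 0.0
```

Call:
drive_tool([
  [[0.087,0.035,-0.035,0,0],[0.087,0.035,-0.035,0,0],[0.087,0.035,-0.035,0,0],[0.087,0.03,-0.04,0,0],[0.087,0,0,0,-0.145]],
])

```text
time_s: 2.15
eef_pos: [599.0, 281.7, 241.8]
tcp_rot: [[0.867, 0.498, 0.002], [0.498, -0.867, 0.003], [0.003, -0.002, -1.0]]
ft_force: [-0.5, -0.9, 0.0]
finger_gap: 0.998
finger_force: 0.0
```

Call:
drive_tool([
  [[0.087,0,0,0,-0.145],[0.087,0,0,0,-0.145],[0.087,0,0,0,-0.145],[0.087,0,0,0,-0.145],[0.087,0,0,0,-0.145]],
])

```text
time_s: 2.65
eef_pos: [597.6, 275.4, 242.0]
tcp_rot: [[0.321, 0.947, -0.001], [0.947, -0.321, -0.0], [-0.001, -0.001, -1.0]]
ft_force: [-0.7, -0.5, 0.5]
finger_gap: 0.999
finger_force: 0.0
```

```bash
python3 - <<'E'
from h import *
s=ctrl.sense(); R=s["tcp_rot"]
print(s["time_s"],s["eef_pos"],np.degrees(np.arctan2(R[1,0],R[0,0])),s["joint_pos"])
C=cam("wrist"); np.savez("w1.npz",*C)
im=imaging.read_camera("wrist"); cv2.imwrite("pics/w1.png",im); cv2.imwrite("pics/s1.png",imaging.read_camera("side"))
o=np.array([553,154]);a=np.radians(71);u=np.array([np.cos(a),np.sin(a)])
for r,z in((128,45),(133,60),(90,136)): print(r,proj(C,[*(o+r*u),z]))
E
```

```text
2.65 [597.63704138 275.43042373 241.99398755] 71.26938526028384 [ 2.62368424e-01  5.54703407e-01  1.32144296e+00 -1.22166528e-05
  1.26659399e+00  5.89283294e-01]
128 [[316.14013998 206.99024815]]
133 [[315.99286002 204.59210446]]
90 [[314.76342581 289.70308561]]
```

View pics/w1.png

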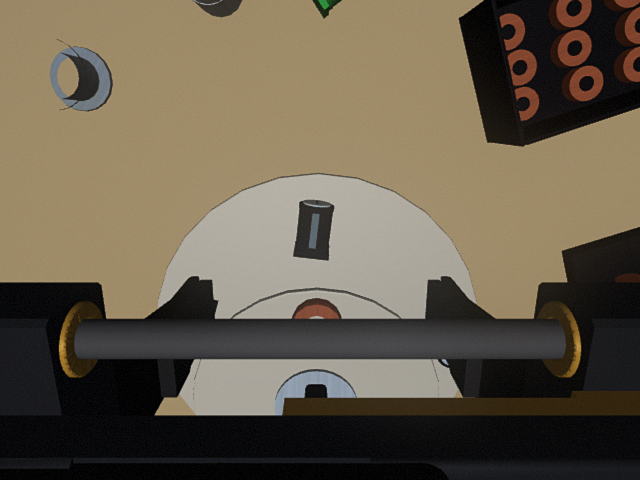

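View pics/s1.png

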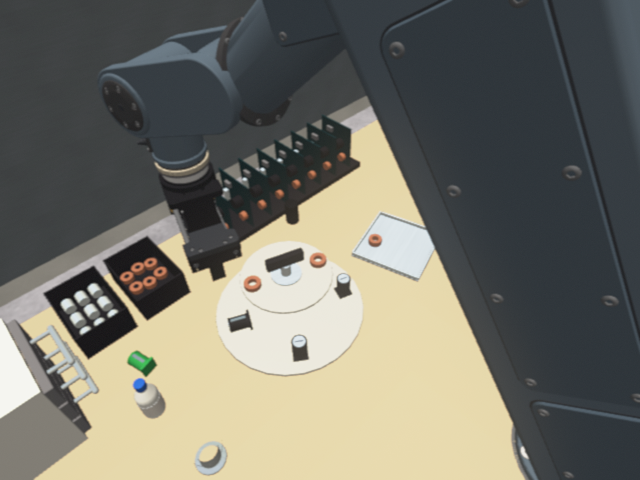

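Wrist view: the whole cap is visible. Its metal end is near (317,203) and its foot edge near (311,258), both clear of the rim. The gripper's long side lies along tool y, so it can descend outside the rim.

```bash
python3 - <<'E'
from h import *
z=np.load("w1.npz"); C=tuple(z[k] for k in z)
im=cv2.imread("pics/w1.png"); g=cv2.cvtColor(im,cv2.COLOR_BGR2GRAY)
m=np.zeros_like(g); m[190:275,275:360]=(g[190:275,275:360]<130)
n,l,st,ce=cv2.connectedComponentsWithStats(m); i=1+np.argmax(st[1:,4]); m=(l==i).astype(np.uint8); print(st[i],ce[i])
c=cv2.findContours(m,0,1)[0][0]; b=cv2.boxPoints(cv2.minAreaRect(c)); print("box",b)
rows=[]
for v in range(212,256,4):
    xs=np.where(m[v])[0]; rows.append((v,xs.min(),xs.max()))
rows=np.array(rows); L=cast(C,rows[:,[1,0]],45); R=cast(C,rows[:,[2,0]],45); mid=(L+R)/2
print("width",np.hypot(*(L-R)[:,:2].T))
d=mid[0]-mid[-1]; th=np.degrees(np.arctan2(d[1],d[0])); print("mid",mid[0],mid[-1],"axis deg",th)
ys,xs=np.where(m)
foot=cast(C,[[xs[ys==ys.max()].mean(),ys.max()]],60)[0]; top=cast(C,[[xs[ys==ys.min()].mean(),ys.min()]],45)[0]; print("foot",foot,"top",top)
s=ctrl.sense(); Rt=s["tcp_rot"]; u=np.array([np.cos(np.radians(th)),np.sin(np.radians(th)),0])
cen=mid.mean(0)
print("in tool frame: foot",Rt.T@(foot-s["eef_pos"]),"top",Rt.T@(top-s["eef_pos"]),"mid",Rt.T@(cen-s["eef_pos"]))
# deck circle seen from wrist at z=30
h=cv2.cvtColor(im,cv2.COLOR_BGR2HSV); q=[]
for uu in range(190,450,10):
    col=h[150:300,uu,1]; k=np.where(col<60)[0]
    if len(k): q.append((uu,150+k[0]))
o,r=circ(cast(C,q,30)); print("deck",o,r)
o=np.array([553,154]); print("r foot",np.hypot(*(foot[:2]-o)),"r top",np.hypot(*(top[:2]-o)),np.degrees(np.arctan2(*(top[:2]-o)[::-1])))
E
```

```text
[ 293  200   41   61 1954] [313.35875128 229.88536336]
box [[292.52438 256.2805 ]
 [299.0366  197.67073]
 [334.37808 201.59756]
 [327.86588 260.20734]]
width [28.14585763 28.21681948 28.28831007 27.50068208 28.43221182 27.64093393
 28.57758512 27.78262368 28.72445266 29.67113441 30.62270655]
mid [592.75103489 271.08658357  45.        ] [577.05917744 238.68291734  45.        ] axis deg 64.16086642253909
foot [589.36617144 232.02253392  60.        ] top [593.29728437 281.84914776  45.        ]
in tool frame: foot [-43.57960446   6.52592616 182.09948857] top [  4.8018584   -6.04096475 197.08122409] mid [-23.28742309  -5.09842705 197.09732264]
deck [554.52231416 155.53968943] 152.28241432575354
r foot 86.08143949135949 r top 134.04952708084292 72.50546118591485
```

Call:
drive_tool([
  [[0.06,0.003,-0.002,0.04,0.124],[0.06,0,0,0.04,0],[0.06,0,0,0.04,0],[0.06,0,0,0.03,0],[0.06,0,0,0,0]],
])

```text
time_s: 3.25
eef_pos: [593.1, 277.7, 87.4]
tcp_rot: [[0.444, 0.896, -0.011], [0.896, -0.444, -0.003], [-0.007, -0.008, -1.0]]
ft_force: [-1.3, 0.4, -0.8]
finger_gap: 0.708
finger_force: 0.0
```

```bash
python3 - <<'E'
from h import *
s=ctrl.sense(); R=s["tcp_rot"]; C=cam("wrist")
im=imaging.read_camera("wrist"); cv2.imwrite("pics/w2.png",im)
print(s["time_s"],s["eef_pos"],np.degrees(np.arctan2(R[1,0],R[0,0])),s["finger_gap"])
g=cv2.cvtColor(im,cv2.COLOR_BGR2GRAY)
c0=proj(C,[593,272,45])[0].astype(int); print(c0)
m=np.zeros_like(g); x0,y0=c0[0]-70,max(0,c0[1]-60); m[y0:y0+160,x0:x0+140]=g[y0:y0+160,x0:x0+140]<130
n,l,st,ce=cv2.connectedComponentsWithStats(m)
i=l[c0[1]+20,c0[0]]; print(i,st[i])
for v in range(c0[1]-40,c0[1]+70,12):
    xs=np.where(l[v]==i)[0] if i else []
    if len(xs):
        P=cast(C,[[xs.min(),v],[xs.max(),v]],45); q=(P[0]+P[1])/2; print(v,xs.min(),xs.max(),(R.T@(q-s["eef_pos"]))[:2].round(1),np.linalg.norm(P[0]-P[1]).round(1))
E
```

```text
3.25 [593.13769074 277.71818402  87.43334902] 63.648416527098426 0.7077733841900048
[323 274]
2 [ 253  253  140  106 9109]
258 299 350 [3.9 3.1] 25.4
270 295 353 [-2.4  2.9] 29.2
282 297 352 [-8.9  3.1] 27.9
294 297 352 [-15.4   3.2] 28.1
306 298 352 [-22.1   3.4] 27.8
318 298 352 [-28.9   3.5] 28.1
330 253 392 [-35.8   2.1] 72.9
342 253 392 [-42.8   2.2] 73.5
```

View pics/w2.png

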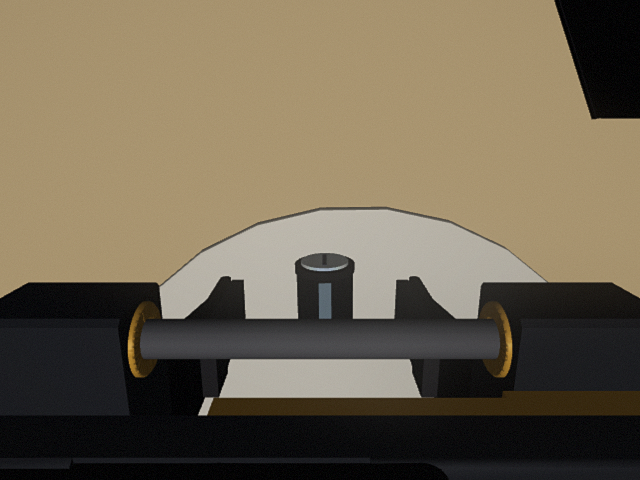

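Wrist view: the cap is centred at u≈325 between the pads (244 and 395). It needs +3 mm in y, plus a little outward in x for rim clearance. Descending.

Call:
drive_tool([
  [[0.06,0.003,0.003,0,0],[0.06,0,0,0.02,0],[0.06,0,0,0.02,0],[0.06,0,0,0.012,0],[0.06,0,0,0,0]],
])

```text
time_s: 3.8
eef_pos: [601.2, 280.3, 40.6]
tcp_rot: [[0.442, 0.897, -0.0], [0.897, -0.442, -0.0], [-0.0, -0.0, -1.0]]
ft_force: [0.1, 0.5, 0.7]
finger_gap: 0.692
finger_force: 0.0
```

Call:
drive_tool([
  [[0.06,-0.003,-0.003,0.007,0],[0.06,0,0,0,0],[0.02,0,0,0,0],[0.02,0,0,0,0],[0.02,0,0,0,0]],
], newtons=6)

```text
time_s: 4.3
eef_pos: [597.5, 279.1, 34.1]
tcp_rot: [[0.441, 0.897, 0.001], [0.897, -0.441, 0.0], [0.001, 0.001, -1.0]]
ft_force: [0.3, -0.4, -0.1]
finger_gap: 0.499
finger_force: 0.0
```

Call:
drive_tool([
  [[0.02,0,0,0,0],[0.02,0,0,0,0],[0.02,0,0,0,0],[0.02,0,0,0,0],[0.02,0,0,0,0]],
])

```text
time_s: 4.8
eef_pos: [597.2, 279.0, 33.7]
tcp_rot: [[0.441, 0.897, 0.0], [0.897, -0.441, 0.0], [0.0, 0.0, -1.0]]
ft_force: [0.5, 0.8, 0.8]
finger_gap: 0.336
finger_force: 6.0
```

Gripped (29 mm, 6 N). Pulling outward from under the rim, then lifting with a light grip so the cap can swing upright.

Call:
drive_tool([
  [[0.02,0.015,0,0,0],[0.02,0.015,0,0,0],[0.02,0.01,0,0,0],[0.02,0,0,-0.01,0],[0.02,0,0,-0.01,0]],
], newtons=4)

```text
time_s: 5.3
eef_pos: [614.0, 314.6, 53.6]
tcp_rot: [[0.441, 0.898, -0.002], [0.898, -0.441, -0.001], [-0.001, -0.001, -1.0]]
ft_force: [-0.4, -0.0, -1.4]
finger_gap: 0.341
finger_force: 4.0
```

Call:
drive_tool([
  [[0.02,0,0,-0.015,0],[0.02,0,0,-0.02,0],[0.02,0,0,-0.02,0],[0.02,0,0,-0.02,0],[0.02,0,0,0,0]],
], newtons=4)

```text
time_s: 5.8
eef_pos: [617.2, 315.2, 133.5]
tcp_rot: [[0.442, 0.897, 0.008], [0.897, -0.442, 0.003], [0.006, 0.006, -1.0]]
ft_force: [0.6, 1.1, -0.3]
finger_gap: 0.339
finger_force: 4.0
```

```bash
python3 - <<'E'
from h import *
s=ctrl.sense(); C=cam("side"); p=s["eef_pos"]; print(p,s["finger_gap"],s["finger_force"])
im=imaging.read_camera("side"); w=imaging.read_camera("wrist")
u,v=proj(C,p)[0].astype(int); print(u,v)
a=cv2.resize(im[max(0,v-70):v+80,u-90:u+90],(480,400),interpolation=cv2.INTER_CUBIC)
b=cv2.resize(w[200:400,200:440],(320,266)); o=np.zeros((400,800,3),np.uint8); o[:,:480]=a; o[:266,480:]=b
cv2.imwrite("pics/l1.png",o)
E
```

```text
[617.18571391 315.20904021 133.47900886] 0.33933407985302344 3.999939411878586
198 302
```

View pics/l1.png

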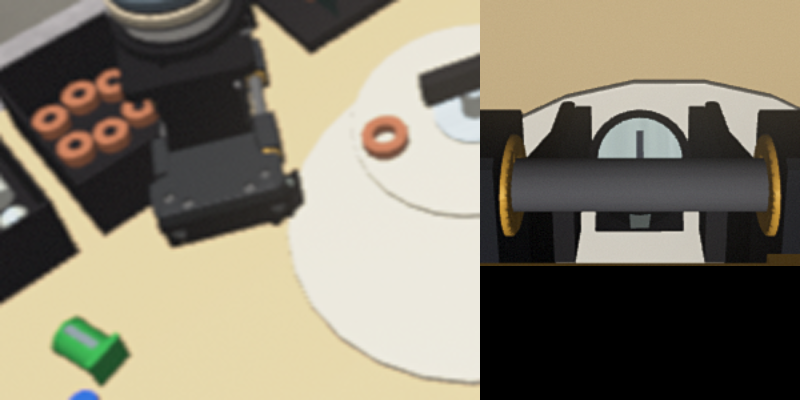

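The wrist crop shows the metal top facing up and inward, with the foot edge below it. The cap has swung roughly halfway to upright and is still gripped. Loosening to 3 N and raising, then accelerating towards −x so the foot swings under the grip.

Call:
drive_tool([
  [[0.02,0,0,-0.05,0],[0.02,0,0,-0.05,0],[0.02,0,0,-0.01,0],[0.02,-0.048,0.01,0,0],[0.02,-0.048,0.01,0,0]],
], newtons=3)

```text
time_s: 6.4
eef_pos: [589.3, 219.6, 237.6]
tcp_rot: [[0.439, 0.899, -0.001], [0.899, -0.439, -0.001], [-0.001, -0.0, -1.0]]
ft_force: [0.0, -0.4, -1.4]
finger_gap: 0.339
finger_force: 3.0
```

Call:
drive_tool([
  [[0.02,-0.048,0.01,0,0],[0.02,-0.045,0.01,0,0],[0.02,-0.045,0.01,0,0],[0.02,-0.045,0.01,0,0],[0.02,-0.045,0.01,0,0]],
])

```text
time_s: 6.9
eef_pos: [532.8, -8.3, 237.2]
tcp_rot: [[0.441, 0.897, -0.003], [0.897, -0.441, 0.001], [-0.001, -0.003, -1.0]]
ft_force: [1.1, -0.1, -0.3]
finger_gap: 0.336
finger_force: 3.0
```

Call:
drive_tool([
  [[0.02,-0.04,0.01,0,0],[0.02,-0.03,0.01,0,0],[0.02,-0.02,0.01,0,0],[0.02,-0.01,0,0,0],[0.02,-0.005,0,0,0]],
])

```text
time_s: 7.4
eef_pos: [513.9, -114.5, 237.5]
tcp_rot: [[0.443, 0.897, -0.003], [0.897, -0.443, 0.001], [0.0, -0.003, -1.0]]
ft_force: [0.3, 0.3, -1.6]
finger_gap: 0.338
finger_force: 3.0
```

```bash
python3 - <<'E'
from h import *
T=cam("top"); P=cast(T,[[350,241],[411,223],[434,284],[372,302]],14)[:,:2]; print(P.round(0).tolist(),P.mean(0),[np.linalg.norm(P[i]-P[i-1]).round() for i in range(4)])
s=ctrl.sense(); C=cam("wrist"); np.savez("w3.npz",*C); p=s["eef_pos"]; print(s["time_s"],p,s["finger_gap"],s["finger_force"])
w=imaging.read_camera("wrist"); cv2.imwrite("pics/w3.png",w)
E
```

```text
[[574.0, -66.0], [616.0, -224.0], [459.0, -270.0], [419.0, -113.0]] [ 516.868451   -168.44525315] [np.float64(162.0), np.float64(164.0), np.float64(164.0), np.float64(162.0)]
7.4 [ 513.88978267 -114.50401102  237.50685171] 0.3383472263238999 3.0000631883740425
```

View pics/w3.png

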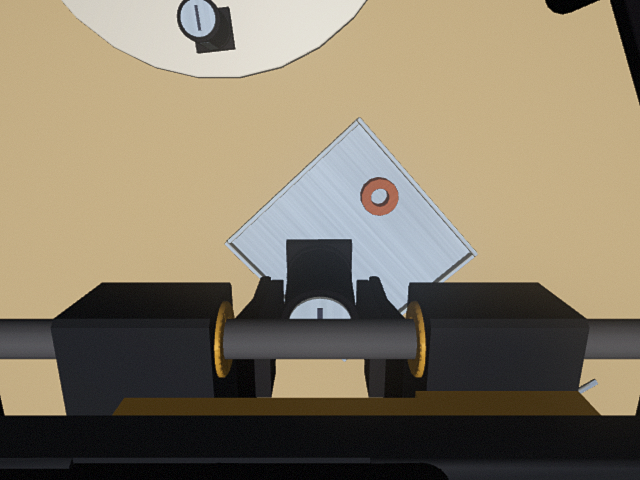

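Wrist view: the foot edge is at v≈240 and the metal top near (320,305), so the cap is within about 10° of upright with the foot slightly towards +x. The coil is at (379,196). The tray corners are at (360,119), (476,253) and (227,241). Holding firmer, I'll go over the free side of the tray and down.

Call:
drive_tool([
  [[0.02,-0.005,0.002,0.01,0],[0.02,-0.01,0.003,0.02,0],[0.02,-0.01,0.003,0.025,0],[0.02,-0.01,0.003,0.025,0],[0.02,-0.01,0.003,0.025,0]],
], newtons=8)

```text
time_s: 7.95
eef_pos: [507.7, -159.9, 132.1]
tcp_rot: [[0.439, 0.898, -0.0], [0.898, -0.439, 0.0], [0.0, -0.0, -1.0]]
ft_force: [0.1, -0.5, 0.1]
finger_gap: 0.331
finger_force: 8.0
```

Call:
drive_tool([
  [[0.02,-0.01,0,0.025,0],[0.02,-0.005,0,0.025,0],[0.02,0,0,0.02,0],[0.02,0,0,0.005,0],[0.02,0,0,0,0]],
])

```text
time_s: 8.45
eef_pos: [500.8, -173.1, 57.6]
tcp_rot: [[0.44, 0.898, -0.002], [0.898, -0.44, 0.001], [0.0, -0.002, -1.0]]
ft_force: [0.1, 0.3, -0.5]
finger_gap: 0.334
finger_force: 8.0
```

```bash
python3 - <<'E'
from h import *
z=np.load("w3.npz"); C=tuple(z[k] for k in z)
P=cast(C,[[360,119],[476,253],[227,241]],16)[:,:2]; print(P.round(0).tolist(),"centre",P[1:].mean(0),"coil",cast(C,[[379,196]],16))
s=ctrl.sense(); p=s["eef_pos"]; print(s["time_s"],p,s["ft_force"])
w=imaging.read_camera("wrist"); cv2.imwrite("pics/w4.png",w); cv2.imwrite("pics/s4.png",imaging.read_camera("side"))
E
```

```text
[[577.0, -66.0], [623.0, -224.0], [420.0, -111.0]] centre [ 521.39505228 -167.20005579] coil [[ 563.73307101 -134.52271073   16.        ]]
8.45 [ 500.75903974 -173.13387168   57.57235764] [ 0.09575753  0.34234095 -0.50634177]
```

View pics/w4.png

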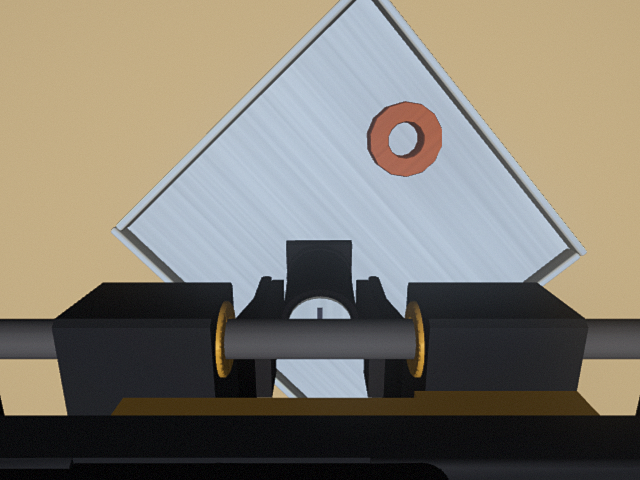

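Wrist view: the cap is held unchanged (foot edge v≈240, top (320,303)), over the free floor, with the coil at (404,139) well clear. Lowering with a light grip so the floor squares it up.

Call:
drive_tool([
  [[0.02,0,0,0.01,0],[0.02,0,0,0.008,0],[0.02,0,0,0.003,0],[0.02,0,0,0,0],[0.02,0,0,0,0]],
], newtons=3)

```text
time_s: 9.05
eef_pos: [501.3, -174.3, 37.5]
tcp_rot: [[0.441, 0.897, 0.0], [0.897, -0.441, -0.0], [-0.0, 0.0, -1.0]]
ft_force: [-0.1, 0.8, -0.6]
finger_gap: 0.342
finger_force: 3.0
```

Call:
drive_tool([
  [[0.02,0,0,0.001,0],[0.02,0,0,0.001,0],[0.02,0,0,0.001,0],[0.02,0,0,0,0],[0.02,0,0,0,0]],
])

```text
time_s: 9.55
eef_pos: [501.5, -174.3, 34.9]
tcp_rot: [[0.441, 0.897, 0.001], [0.897, -0.441, -0.0], [0.0, 0.001, -1.0]]
ft_force: [0.6, 0.7, 4.9]
finger_gap: 0.337
finger_force: 3.0
```

Call:
drive_tool([
  [[0.02,0,0,0.001,0],[0.02,0,0,0.001,0],[0.02,0,0,0,0],[0.02,0,0,0,0],[0.02,0,0,0,0]],
])

```text
time_s: 10.05
eef_pos: [501.4, -174.3, 32.6]
tcp_rot: [[0.441, 0.897, 0.0], [0.897, -0.441, -0.0], [-0.0, 0.0, -1.0]]
ft_force: [0.3, 1.2, 4.3]
finger_gap: 0.343
finger_force: 3.0
```

```bash
python3 - <<'E'
from h import *
print(ctrl.sense()["ft_force"])
w=imaging.read_camera("wrist"); g=cv2.cvtColor(w,cv2.COLOR_BGR2GRAY); print(g[225:320:3,320].tolist())
g=cv2.cvtColor(cv2.imread("pics/w4.png"),cv2.COLOR_BGR2GRAY); print(g[225:320:3,320].tolist())
E
```

```text
[0.34345221 1.20598027 4.30190311]
[189, 190, 187, 185, 185, 186, 77, 48, 43, 44, 40, 39, 41, 39, 33, 38, 39, 34, 30, 32, 35, 38, 35, 33, 187, 183, 182, 143, 66, 70, 66, 56]
[185, 189, 188, 192, 192, 76, 48, 45, 50, 43, 39, 39, 39, 36, 35, 34, 31, 33, 33, 31, 30, 33, 34, 33, 98, 185, 183, 186, 64, 67, 66, 56]
```

The tilt is small and well inside its stable range, with the foot's edge on the floor. Opening just enough to let it settle.

Call:
drive_tool([
  [[0.05,0,0,0,0],[0.05,0,0,0,0],[0.05,0,0,0,0],[0.05,0,0,0,0],[0.05,0,0,0,0]],
])

```text
time_s: 10.6
eef_pos: [501.1, -174.3, 32.4]
tcp_rot: [[0.441, 0.897, -0.0], [0.897, -0.441, 0.0], [-0.0, -0.0, -1.0]]
ft_force: [0.7, 0.8, 0.9]
finger_gap: 0.566
finger_force: 0.0
```

Call:
drive_tool([
  [[0.05,0,0,-0.01,0],[0.05,0,0,-0.03,0],[0.05,0,0,-0.04,0],[0.05,0,0,-0.04,0],[0.05,0,0,-0.04,0]],
])

```text
time_s: 11.1
eef_pos: [500.9, -174.0, 194.7]
tcp_rot: [[0.441, 0.897, 0.0], [0.897, -0.441, -0.0], [-0.0, 0.0, -1.0]]
ft_force: [0.2, -0.8, -0.2]
finger_gap: 0.576
finger_force: 0.0
```

Call:
drive_tool([
  [[0.05,-0.04,0,-0.02,0],[0.05,-0.05,0,0,0],[0.05,-0.03,0,0,0],[0.05,0,0,0,0],[0.05,0,0,0,0]],
])

```text
time_s: 11.6
eef_pos: [447.8, -282.1, 213.0]
tcp_rot: [[0.443, 0.897, 0.0], [0.897, -0.443, 0.0], [0.001, 0.0, -1.0]]
ft_force: [0.2, -1.0, 0.9]
finger_gap: 0.575
finger_force: 0.0
```

```bash
python3 - <<'E'
from h import *
s=ctrl.sense(); print(s["time_s"],s["eef_pos"],s["ft_force"])
w=imaging.read_camera("wrist"); a=imaging.read_camera("side")
o=np.zeros((600,800,3),np.uint8); o[:330,:640]=w[:330]; o[330:,:400]=cv2.resize(a[200:400,200:500],(400,270)); o[330:,400:]=cv2.resize(imaging.read_camera("top")[180:330,190:445],(400,270))
cv2.imwrite("pics/f.png",o)
E
```

```text
11.6 [ 447.84336237 -282.07200478  213.01240199] [ 0.19475978 -1.01465604  0.85665742]
```

View pics/f.png

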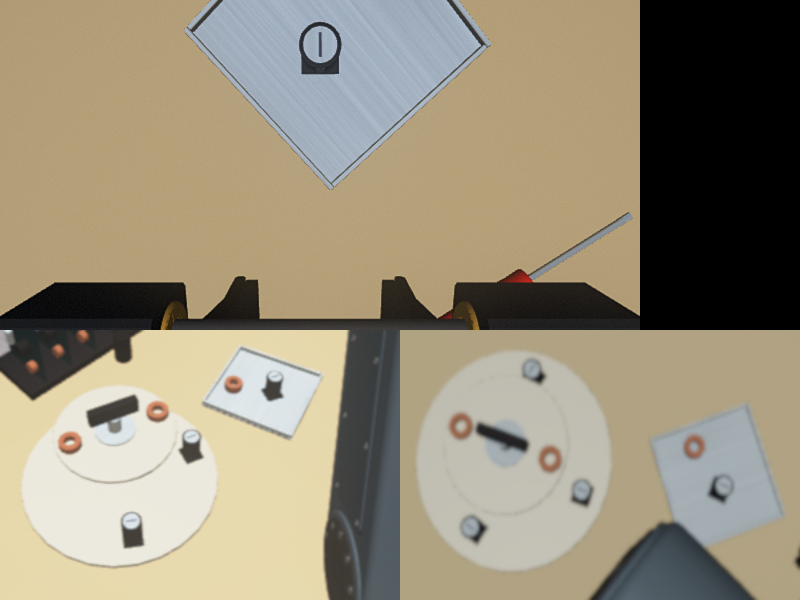

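The picture shows the cap upright in the tray (wrist view (320,45)), with the coil undisturbed beside it. All three other caps still stand on the carousel, and the arm is clear.

```bash
python3 -c "
from workcell import ctrl
print(ctrl.sign_off())"
```

```text
the job is handed in; nothing more can be done
None
```

The tipped capacitor now stands upright on its foot in the rework tray beside the coil, released; the last pictures show the other three capacitors still standing on the carousel, and the job was handed in at about 12 s.

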